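Dip-check an oil-bath reservoir

ROBOT

A 7-joint arm with a two-finger parallel gripper is mounted at the origin on the work surface. World frame = base frame: x ahead of the robot, y to its left, z up, the work surface at z = 0. Lengths are in m, angles in rad, forces in N, time in s.
With the tool pointing down it reaches from about 0.4 to 0.85 m from the base axis. Payload 4.5 kg.
Tool frame: the origin (TCP) lies midway between the tips of the shut fingers; the grasp point (between the pads) lies 19 mm behind it; z points along the fingers, y is the line along which they close (so a half turn about z gives the same grasp; the last joint's range is limited). The gripper opens to 88 mm and grips with 3 to 60 N. Pads are 18 mm wide; open, the fingers measure 123 mm over their backs; the gripper's body (75 mm by 187 mm) begins 45 mm behind the grasp point.
Start: joints at [-1.131, 0.689, -0.195, 1.565, 0.157, 0.902, -0.215], TCP at [0.247, 0.574, 0.239] pointing down, gripper open.
Joint ranges: [-3.01, 3.01], [-0.46, 2.08], [-1.47, 1.51], [0.13, 2.56], [-1, 4.14], [0.04, 2.09], [-2.66, 2.66]. Speed limits (rad/s): [2.57, 2.57, 3.14, 3.14, 3.14, 3.14, 3.14].

INTERFACE

Orientations are given as a unit quaternion [x, y, z, w].
In Python, from plant import r gives the robot as it stands.
- The arm moves only by the tool carry_out, never from a script. Its argument "plan" is a list of rows, each an object with "rot": the turn, a rotation vector about the tool's x, y, z in rad, a list of three; "xyz": the shift along the tool's x, y, z in m, a list of three; "grip": the closure in counts, from 0 (fully open) to 255 (shut). In form: [{"rot": [wx, wy, wz], "xyz": [dx, dy, dz], "grip": grip}, ...]. A call has 1 to 8 rows; each row is the pose to reach, as a shift and turn from the pose commanded when the call began, along the tool's axes at that moment; what a row does not reach only later rows make up. A row lasts 1/12 s, in which the tool goes at most 41.7 mm and 7.16 degrees, less where a joint would pass 70% of its speed; a pose out of reach is approached as far as the arm can. A call with a gripper value outside its range is refused whole. The fingers move at their own pace and stop on an object; "squeeze" is the grip in N (left out, the last holds). Time passes only in rows, so rows that repeat a pose let the fingers close. It gives the time, the measured TCP pose, the force, the opening and the grip force at its end, in the units of the state.
- r.get_state(): the state, without advancing time (a new reading comes with each control period).
- r.snapshot(name): name is "side" or "top"; returns the picture (480x640x3 uint8, red, green, blue); there is no depth.
- r.camera_params(name): a dict with "fx", "fy", "cx", "cy" (pixels), "distortion" ([k1, k2, p1, p2, k3] as OpenCV has them; the pictures are not rectified), "position" and "attitude" of the camera in the world. Camera axes: x right, y down, z forward; pixel columns grow to the right and rows downward; lengths in m; the calibration is good to about 2 mm. A picture is of the moment at which its call begins. camera_params takes no time and is no camera call.
- r.finish_job(): hands the job in; it is judged then, once.
The state is a dict: "clock": time; "q": joint angles; "qd": joint speeds; "joint_torque": joint torques, N m; "tool_pos": TCP position; "eef_rot": TCP orientation; "contact_force": force on the tool from outside, world axes, zero at the start; "moment": the same for the moment, N m; "opening": opening from 0.0 (shut) to 1.0 (fully open); "finger_force": force on a finger pad.
Only numpy, scipy, OpenCV 4.12 (cv2) and the standard library are available. Lean on these libraries where they do the work, as an engineer would, in place of code of your own. Each camera call takes 0.05 s, during which the arm holds its last target. There are 200 camera calls.

TASK

The bottle stands in front of the reservoir's slanted brass guide tube: stand it upright in the rimmed bay of the blue board, then let go. Then take the gauge rod from its cradle, push it tip first down the guide tube until its red collar stops on the tube's mouth, pause there for half a second, and draw it right out. Finish still holding the rod level in the air and still, touching nothing else, its tip about 6 cm above the middle of the white reading disc; leave the flask, vial and jar alone.

Things in the scene. Friction and masses are not known exactly. Their poses are not given: they have to be found in the camera images.
- reservoir: black box 120 x 150 x 100 high (x, y, z), fixed to the bench, in another place and yaw each time (yaw within 0.3 rad). Origin: centre of its underside; +x points out of the face with the slanted tube, away from the robot. Its top is flat at 100 (a thin steel plate makes 103).
- guide_tube: fixed brass tube slanting up out of the reservoir's +x face, 40 degrees above level: outside diameter 26, bore 16, hollow for 120. Origin: centre of its open mouth, 95 ahead (+x) of the reservoir's origin, 125 above the bench, 46 clear of its face along the axis. z axis: out of the mouth along the tube (away from the robot, upward); y is level; x points away from the robot and 50 degrees down.
- gauge_rod: loose, about 120 g. Steel shaft of diameter 10 with a 4 long cone at the tip, red collar of diameter 32, blue handle 16 wide (y), 18 high (z). Origin: on the axis at the collar's face towards the tip. Along +x: tip at 110, collar -8 to 0, handle -98 to -18, tail end -125, balance near -33. z up. It starts level in the cradle, axis 60 above the bench, tip roughly (within 0.4 rad) along -x world.
- rod_tip (a point): the very tip of the gauge rod, on its axis, 110 from the collar's stop face
- cradle: grey cradle fixed to the bench left or right of the reservoir by chance: base 210 x 50 x 10 high; two notched posts 12 thick, 26 wide, at x = +50 (under the shaft) and x = -112 (under the tail), notches 13 wide, floor at 55, post tops at 68. Origin: at bench level under the rod's origin; +x is where the rod's tip points. Lift the rod straight up.
- board: blue board fixed to the bench on the side opposite the cradle, 310 x 130 x 4 thick. Origin: centre of its underside. Rimmed bottle bay on its -x half (nearer the robot), white reading disc on its +x half. Yaw within 0.25 rad.
- disc (a point): centre of the white reading disc's top face: disc of diameter 120, top 6 above the bench, at x = +85 on the board
- bay (a point): centre of the bottle bay's floor, 4 above the bench, at x = -85 on the board; the floor inside the rim is 124 x 114 (x, y), the rim 6 thick, its top 16 above the bench
- bottle: loose white bottle with an orange cap, about 200 g, standing 50 to 65 ahead of the tube's mouth, in the rod's way. Origin: centre of its underside, z up. Body diameter 48 up to 138, shoulder to a neck of diameter 24 at 155, cap of diameter 32 from 157 to 200.
- flask: bystander: glass conical flask, diameter 68, 110 high, origin at the centre of its underside
- vial: bystander: amber vial, diameter 28, 70 high, origin at the centre of its underside
- jar: bystander: white jar with black cap, diameter 44, 60 high, origin at the centre of its underside

How it is judged:
On the way, in this order (a step that is already met when the one before it is completed fails the run):
1. the bottle stands upright in the board's bay, let go (x of bottle in the frame of board between -0.13 and -0.04 m and y of bottle in the frame of board between -0.045 and 0.045 m and z of bottle in the frame of board below 0.009 m and angle between bottle's own z axis and vertical below 0.1 rad and contact force between the fingers and bottle below 0.1 N and linear speed of bottle below 0.03 m/s), for 0.2 s.
2. the rod is fully in the guide tube, collar against the mouth (within 4 mm), held (z of rod_tip in the frame of guide_tube below -0.106 m and angle between the x axis of gauge_rod and the z axis of guide_tube, either way round below 0.1 rad and x of gauge_rod in the frame of guide_tube between -0.006 and 0.006 m and y of gauge_rod in the frame of guide_tube between -0.006 and 0.006 m and contact force between the fingers and gauge_rod above 1 N), for 0.2 s.
3. the rod is drawn right out of the tube, still held (z of rod_tip in the frame of guide_tube above 0.01 m and contact force between the fingers and gauge_rod above 1 N), for 0.1 s.
At the end, for the whole second after the job is handed in: rod held in the fingers, still, level within 0.13 rad, tip within 45 mm sideways of the disc centre and 30 to 120 mm above the bench, touching no board, reservoir, tube, cradle or bottle; bottle upright (0.1 rad), let go and still on the floor of the bay (all of step 1 and contact force between the fingers and gauge_rod above 1 N and horizontal distance between rod_tip and disc below 0.045 m and height (world z) of rod_tip between 0.03 and 0.12 m and angle between gauge_rod's own x axis and vertical between 1.44 and 1.7 rad and linear speed of gauge_rod below 0.03 m/s and angular speed of gauge_rod below 0.2 rad/s and contact force between gauge_rod and board below 0.2 N and contact force between gauge_rod and reservoir below 0.2 N and contact force between gauge_rod and guide_tube below 0.2 N and contact force between gauge_rod and cradle below 0.2 N and contact force between gauge_rod and bottle below 0.2 N); the arm keeps its last pose, push and grip.
It fails at once if the flask is moved more than 20 mm or tipped (distance of flask from where it was at the start of the episode above 0.02 m or angle between flask's own z axis and vertical above 0.4 rad).
It fails at once if the vial is moved more than 20 mm or tipped (distance of vial from where it was at the start of the episode above 0.02 m or angle between vial's own z axis and vertical above 0.4 rad).
It fails at once if the jar is moved more than 20 mm or tipped (distance of jar from where it was at the start of the episode above 0.02 m or angle between jar's own z axis and vertical above 0.4 rad).
It fails at once if the bottle is knocked over (angle between bottle's own z axis and vertical above 0.7 rad).
It also fails if it takes over 70 s, if anything falls off the work surface, if the arm or the gripper's body presses on something with over 40 N, if the wrist force passes 120 N, or if a joint passes its speed limit or range.

## Working session

There is one attempt and no reset: what is moved stays moved. The work goes in short steps, Python scripts to look and compute and a tool call to move; the robot and the scene stay as the last step left them, time stands still between calls to the robot, and variables do not carry over. Pictures are saved under pics/ and viewed, at most 13 in all, crops included, and the job is handed in when it is done.

Besides the shell and the picture viewer there is one more tool, called after "Request:" as name([rows], argument=value, ...), one row to a line, values as JSON. carry_out: Moves the arm, as the interface text tells. Its arguments: {"type":"object","properties":{"plan":{"type":"array"},"squeeze":{"type":"number"}},"required":["plan"]}

```bash
mkdir -p pics; ls; python3 - <<'E'
from plant import r
import cv2
for n in("side","top"):
    cv2.imwrite(f"pics/{n}0.png",r.snapshot(n)[:,:,::-1]); print(n,r.camera_params(n))
print(r.get_state())
E
```

```text
pics
side {'fx': 605.1945689311151, 'fy': 605.1945689311151, 'cx': 319.1270273810525, 'cy': 237.51435852307364, 'distortion': array([-0.03132182,  0.        ,  0.        ,  0.        ,  0.        ]), 'position': array([ 0.01417112, -0.78976114,  0.84738291]), 'attitude': array([ 0.85489753, -0.27073822,  0.14161995, -0.41927893])}
top {'fx': 478.9901917276881, 'fy': 478.9901917276881, 'cx': 318.4532938685571, 'cy': 244.96821016844825, 'distortion': array([0.02496251, 0.        , 0.        , 0.        , 0.        ]), 'position': array([0.45835367, 0.01639919, 1.00901575]), 'attitude': array([ 0.70570159, -0.70475758,  0.06118466, -0.03947721])}
{'clock': 0.1, 'q': array([-1.1312336 ,  0.68989462, -0.19454095,  1.56619829,  0.1572953 ,
        0.90251997, -0.2151145 ]), 'qd': array([-4.15056528e-04, -2.97169744e-03, -1.41487251e-03, -3.48040926e-03,
        7.93678951e-04,  1.37124206e-03, -3.20515827e-05]), 'joint_torque': array([-4.25169113e-03, -5.28502178e+01, -1.27192162e+00, -1.53836185e+01,
       -5.25641057e-02,  1.97648464e-03,  4.53172527e-05]), 'tool_pos': array([0.24651009, 0.5737299 , 0.23800532]), 'eef_rot': array([ 2.01458146e-01,  9.79496785e-01, -8.06523861e-04, -1.12877074e-04]), 'contact_force': array([-0.11383446,  0.52221985, -0.12918644]), 'moment': array([0.01325902, 0.02585441, 0.00696945]), 'finger_force': 0.0, 'opening': 1.0037659010314042}
```

View pics/side0.png

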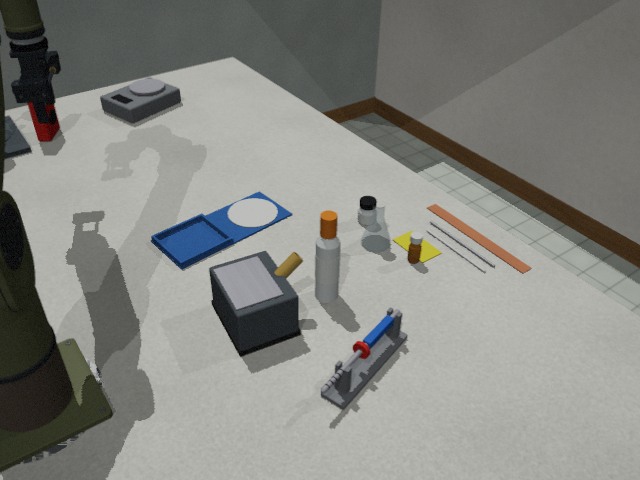

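View pics/top0.png

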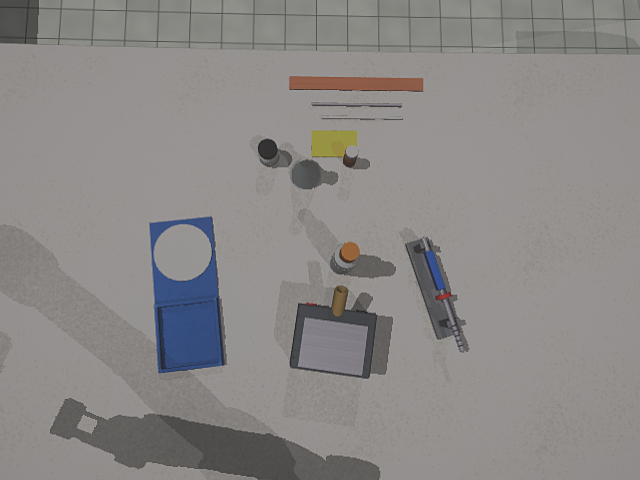

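The side view shows the reservoir at (253,300), tube mouth (292,258), bottle (327,260), rod and cradle around (362,350) and board (222,228). The top view shows the board on the left (+y), with the disc at (183,252) and bay at (190,335). The tube mouth is near (341,289), bottle base near (345,263) and collar at (444,296). Next I'll enlarge these for accurate pixel positions.

```bash
python3 - <<'E'
import cv2
a=cv2.imread("pics/top0.png");b=cv2.imread("pics/side0.png")
def crop(im,x,y,w,h,s,n):
    c=cv2.resize(im[y:y+h,x:x+w],None,fx=s,fy=s,interpolation=cv2.INTER_CUBIC)
    c=cv2.convertScaleAbs(c,alpha=1.4,beta=15)
    for i in range(0,w,20):
        cv2.line(c,(i*s,0),(i*s,6),(0,0,255),1);cv2.putText(c,str(x+i),(i*s,16),0,.35,(0,0,255),1)
    for i in range(0,h,20):
        cv2.line(c,(0,i*s),(6,i*s),(0,0,255),1);cv2.putText(c,str(y+i),(8,i*s+4),0,.35,(0,0,255),1)
    cv2.imwrite(n,c)
crop(a,280,230,200,150,4,"pics/topc.png");crop(b,200,200,215,205,3,"pics/sidec.png") 
E
python3 - <<'E'
import cv2
c=cv2.imread("pics/sidec.png");print(c.shape)
if c.shape[0]>600: cv2.imwrite("pics/sidec.png",c[:600])
E
```

```text
(615, 645, 3)
```

View pics/topc.png

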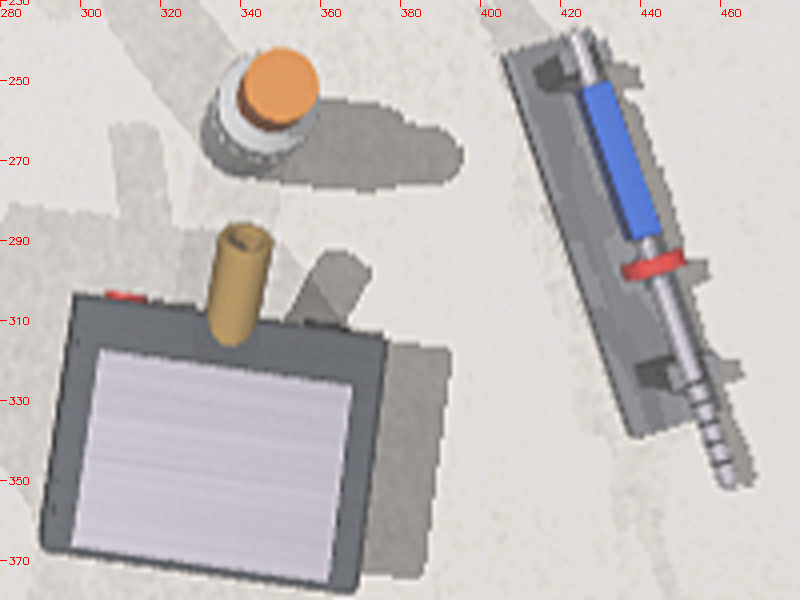

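View pics/sidec.png

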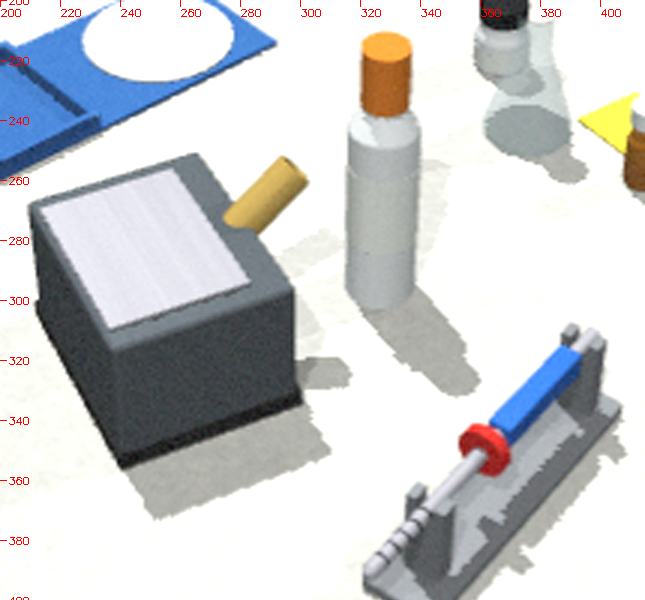

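The crops show reservoir top corners at (299,304), (376,314), (369,378) and (290,367) in the top view. The mouth is at (341,290) top and (297,257) side. The cap top is at (350,251) top and (328.5,215) side. The rod tip is at (463,351) top and (323,390) side, and the tail at (424,238) top and (399,312) side.

```bash
cat > h.py <<'E'
import numpy as np, cv2
from scipy.optimize import least_squares
from scipy.spatial.transform import Rotation as R
from plant import r
C={n:r.camera_params(n) for n in("top","side")}
def proj(n,P):
    c=C[n];Rm=R.from_quat(c["attitude"]).as_matrix().T
    K=np.array([[c["fx"],0,c["cx"]],[0,c["fy"],c["cy"]],[0,0,1]])
    return cv2.projectPoints(np.atleast_2d(P).astype(float),cv2.Rodrigues(Rm)[0],-Rm@c["position"],K,c["distortion"])[0][:,0]
def fit(obs,x0,fy=True):
    # obs: list (cam, local xyz, pixel)
    def W(p,l): 
        yaw=p[2] if fy else 0
        return R.from_euler('z',yaw).apply(l)+[p[0],p[1],0]
    f=lambda p:np.concatenate([proj(c,W(p,l))[0]-u for c,l,u in obs])
    s=least_squares(f,x0 if fy else x0[:2]);return s.x,np.round(s.fun.reshape(-1,2),1)
E
python3 - <<'E'
from h import *
T=lambda u,v:np.array([280+(u+.5)/4-.5,230+(v+.5)/4-.5])
S=lambda u,v:np.array([200+(u+.5)/3-.5,200+(v+.5)/3-.5])
c=np.cos(np.radians(40));s=np.sin(np.radians(40))
res=[("top",(.06,.075,.1),T(75,295)),("top",(.06,-.075,.1),T(386,335)),("top",(-.06,-.075,.1),T(357,592)),("top",(-.06,.075,.1),T(42,548)),
("side",(.06,.075,.1),S(196,154)),("side",(-.06,.075,.1),S(29,205)),("side",(-.06,-.075,.1),S(113,348)),("side",(.06,-.075,.1),S(293,290)),
("top",(.095,0,.125),T(245,240)),("side",(.095,0,.125),S(292,170))]
rod=[("top",(.11,0,.06),T(733,487)),("top",(-.125,0,.06),T(577,35)),("top",(-.004,0,.06),T(653,264)),
("side",(.11,0,.06),S(370,572)),("side",(-.125,0,.06),S(595,335)),("side",(-.004,0,.06),S(484,450))]
bot=[("top",(0,0,.2),T(281,85)),("side",(0,0,.2),S(386,45)),("side",(0,0,0),S(380,289))]
for n,o,x0 in(("res",res,(.3,0,0)),("rod",rod,(.35,-.25,3.1))): print(n,*fit(o,x0))
print("bottle",*fit(bot,(.4,0),False))
# board
for n in("top","side"):
    im=cv2.imread(f"pics/{n}0.png");h=cv2.cvtColor(im,cv2.COLOR_BGR2HSV)
    m=((h[...,0]>100)&(h[...,0]<125)&(h[...,1]>150)).astype(np.uint8)
    k,l,st,ce=cv2.connectedComponentsWithStats(m); i=1+np.argmax(st[1:,4])
    hull=cv2.convexHull(np.argwhere(l==i)[:,::-1].astype(np.int32));
    fm=np.zeros_like(m);cv2.fillConvexPoly(fm,hull,1)
    w=((fm>0)&(h[...,1]<60)).astype(np.uint8);k,l2,st,ce=cv2.connectedComponentsWithStats(w);j=1+np.argmax(st[1:,4])
    dc=ce[j];mm=cv2.moments(fm,True);print(n,"disc",dc,st[j],"boardcent",mm['m10']/mm['m00'],mm['m01']/mm['m00'])
    for z,u in((.006,dc),(.006,(mm['m10']/mm['m00'],mm['m01']/mm['m00']))):
        print(least_squares(lambda p:proj(n,[p[0],p[1],z])[0]-u,[.4,.2]).x)
    print(proj(n,[[.64,-.05,0]]))
for n,u in(("flask",(306,180)),("jar",(269,158)),("vial",(350,160))):
    print(n,least_squares(lambda p:proj("top",[p[0],p[1],.02])[0]-u,[.4,.2]).x)
E
```

```text
res [ 0.4101891  -0.04006564 -0.13528944] [[ 0.1 -1.1]
 [ 1.1 -0.3]
 [ 0.9  0.6]
 [-0.8  0.6]
 [-0.1 -1.6]
 [-2.4 -0.9]
 [-1.1  1.5]
 [ 1.1 -0.6]
 [ 0.4 -1.1]
 [ 0.4 -0.4]]
rod [ 0.49199191 -0.26228668  3.44246796] [[ 0.1 -0.6]
 [-0.3 -1.3]
 [ 0.6 -1. ]
 [-1.7  1.6]
 [-0.4 -0.4]
 [ 0.   0.1]]
bottle [ 0.56580021 -0.0632799 ] [[ 0.6 -0.8]
 [-0.4  0.8]
 [-0.7 -0.9]]Traceback (most recent call last):
  File "<stdin>", line 20, in <module>
    return _wrapfunc(a, 'argmax', axis=axis, out=out, **kwds)
    return bound(*args, **kwds)
ValueError: attempt to get argmax of an empty sequence
```

```bash
cat >> h.py <<'E'
def topose(xf,pitch=0):
    """tool rotation: tool x along heading xf (world yaw), pointing down; pitch tips tool x down"""
    x=np.array([np.cos(xf)*np.cos(pitch),np.sin(xf)*np.cos(pitch),-np.sin(pitch)]);y=np.array([np.sin(xf),-np.cos(xf),0])
    return R.from_matrix(np.c_[x,y,np.cross(x,y)])
def move(p,rot,note=""):
    s=r.get_state();q=R.from_quat(s["eef_rot"])
    print(note,"xyz",np.round(q.inv().apply(np.array(p)-s["tool_pos"]),4),"rot",np.round((q.inv()*rot).as_rotvec(),4))
def st():
    s=r.get_state();print("t",s["clock"],"p",s["tool_pos"].round(4),"F",s["contact_force"].round(2),"op",round(s["opening"],3),"ff",round(s["finger_force"],2),"q",s["q"].round(2))
E
python3 - <<'E'
from h import *
for n in("top","side"):
    im=cv2.imread(f"pics/{n}0.png").astype(int)
    m=((im[...,0]-im[...,2]>50)).astype(np.uint8)
    k,l,stt,ce=cv2.connectedComponentsWithStats(m);i=1+np.argmax(stt[1:,4]);print(n,stt[i])
    hull=cv2.convexHull(np.argwhere(l==i)[:,::-1].astype(np.int32));fm=np.zeros_like(m);cv2.fillConvexPoly(fm,hull,1)
    w=((fm>0)&(im.min(2)>120)).astype(np.uint8);k,l2,s2,c2=cv2.connectedComponentsWithStats(w);j=1+np.argmax(s2[1:,4])
    dc=c2[j];mm=cv2.moments(fm,True);bc=np.array((mm['m10']/mm['m00'],mm['m01']/mm['m00']))
    for z,u in((.006,dc),(.008,bc)): print(u,s2[j],least_squares(lambda p:proj(n,[p[0],p[1],z])[0]-u,[.4,.2]).x)
for n,u in(("flask",(306,180)),("jar",(269,158)),("vial",(350,160))):
    print(n,least_squares(lambda p:proj("top",[p[0],p[1],.02])[0]-u,[.4,.2]).x)
move([.566,-.063,.3],topose(np.pi-.135),"above bottle")
E
```

```text
top [ 150  217   72  156 6286]
[182.25659938 252.00854037] [ 154  224   58   57 2576] [0.58643618 0.2701746 ]
[185.16633787 294.48790364] [ 154  224   58   57 2576] [0.49802065 0.26022752]
side [ 151  192  141   77 3183]
[249.86618005 211.85563666] [ 202  198   76   29 1233] [0.58444211 0.27309486]
[218.17769104 228.30916187] [ 202  198   76   29 1233] [0.48890188 0.25459101]
flask [0.73971311 0.01225216]
jar [0.78735712 0.09127943]
vial [ 0.78457353 -0.08193578]
above bottle xyz [-0.5449 -0.4591 -0.0612] rot [-1.600e-03 -1.000e-04 -2.707e-01]
```

Request:
carry_out([
  {"rot": [0,0,-0.13],"xyz": [-0.24,-0.2,-0.06],"grip": 0},
  {"rot": [0,0,-0.13],"xyz": [-0.24,-0.2,-0.06],"grip": 0},
  {"rot": [0,0,-0.13],"xyz": [-0.24,-0.2,-0.06],"grip": 0},
  {"rot": [0,0,-0.13],"xyz": [-0.24,-0.2,-0.06],"grip": 0},
  {"rot": [0,0,-0.13],"xyz": [-0.24,-0.2,-0.06],"grip": 0},
  {"rot": [0,0,-0.13],"xyz": [-0.24,-0.2,-0.06],"grip": 0},
  {"rot": [0,0,-0.13],"xyz": [-0.24,-0.2,-0.06],"grip": 0},
  {"rot": [0,0,-0.13],"xyz": [-0.24,-0.2,-0.06],"grip": 0},
], squeeze=25)

```text
clock: 0.77
tool_pos: [0.3901, 0.2911, 0.2991]
eef_rot: [0.14, 0.99, -0.001, 0.001]
contact_force: [1.3, -0.4, 0.1]
opening: 1.002
finger_force: 0.0
```

```bash
python3 - <<'E'
from h import *
st();move([.566,-.063,.3],topose(np.pi-.135))
E
```

```text
t 0.7667 p [0.3901 0.2911 0.2991] F [ 1.27 -0.38  0.13] op 1.002 ff 0.0 q [-0.55  0.43 -0.28  1.89  0.16  0.84  0.38]
 xyz [-2.670e-01 -2.916e-01  1.000e-04] rot [-0.0023  0.0012 -0.1453]
```

Request:
carry_out([
  {"rot": [0,0,-0.145],"xyz": [-0.22,-0.24,0],"grip": 0},
  {"rot": [0,0,-0.145],"xyz": [-0.22,-0.24,0],"grip": 0},
  {"rot": [0,0,-0.145],"xyz": [-0.22,-0.24,0],"grip": 0},
  {"rot": [0,0,-0.145],"xyz": [-0.22,-0.24,0],"grip": 0},
  {"rot": [0,0,-0.145],"xyz": [-0.22,-0.24,0],"grip": 0},
  {"rot": [0,0,-0.145],"xyz": [-0.22,-0.24,0],"grip": 0},
  {"rot": [0,0,-0.145],"xyz": [-0.22,-0.24,0],"grip": 0},
  {"rot": [0,0,-0.145],"xyz": [-0.22,-0.24,0],"grip": 0},
])

```text
clock: 1.43
tool_pos: [0.5352, 0.0014, 0.2984]
eef_rot: [0.066, 0.998, -0.001, -0.0]
contact_force: [0.1, -0.1, 0.1]
opening: 1.002
finger_force: 0.0
```

```bash
python3 - <<'E'
from h import *
st();move([.566,-.063,.3],topose(np.pi-.135));move([.566,-.063,.163],topose(np.pi-.135))
E
```

```text
t 1.4333 p [0.5352 0.0014 0.2984] F [ 0.09 -0.06  0.11] op 1.002 ff 0.0 q [ 0.1   0.5  -0.3   1.75  0.18  0.91  1.16]
 xyz [-0.039  -0.0598 -0.0015] rot [-0.001  -0.0002  0.0019]
 xyz [-0.0391 -0.0596  0.1355] rot [-0.001  -0.0002  0.0019]
```

Request:
carry_out([
  {"rot": [0,0,0],"xyz": [-0.039,-0.06,0],"grip": 0},
  {"rot": [0,0,0],"xyz": [-0.039,-0.06,0],"grip": 0},
  {"rot": [0,0,0],"xyz": [-0.039,-0.06,0.03],"grip": 0},
  {"rot": [0,0,0],"xyz": [-0.039,-0.06,0.06],"grip": 0},
  {"rot": [0,0,0],"xyz": [-0.039,-0.06,0.09],"grip": 0},
  {"rot": [0,0,0],"xyz": [-0.039,-0.06,0.115],"grip": 0},
  {"rot": [0,0,0],"xyz": [-0.039,-0.06,0.135],"grip": 0},
  {"rot": [0,0,0],"xyz": [-0.039,-0.06,0.135],"grip": 0},
])

```text
clock: 2.1
tool_pos: [0.5623, -0.0597, 0.1597]
eef_rot: [0.065, 0.998, -0.0, -0.004]
contact_force: [0.5, -0.4, 0.1]
opening: 0.999
finger_force: 0.0
```

Request:
carry_out([
  {"rot": [0,0,0],"xyz": [0,0,0],"grip": 255},
  {"rot": [0,0,0],"xyz": [0,0,0],"grip": 255},
  {"rot": [0,0,0],"xyz": [0,0,0],"grip": 255},
  {"rot": [0,0,0],"xyz": [0,0,0],"grip": 255},
  {"rot": [0,0,0],"xyz": [0,0,0],"grip": 255},
  {"rot": [0,0,0],"xyz": [0,0,0],"grip": 255},
  {"rot": [0,0,0],"xyz": [0,0,0],"grip": 255},
  {"rot": [0,0,0],"xyz": [0,0,0],"grip": 255},
], squeeze=25)

```text
clock: 2.77
tool_pos: [0.5655, -0.0597, 0.1639]
eef_rot: [0.065, 0.998, 0.0, 0.0]
contact_force: [-0.3, 0.3, 0.3]
opening: 0.414
finger_force: 0.1
```

```bash
python3 - <<'E'
from h import *
st();p=r.get_state()["tool_pos"]
print([move(q,topose(np.pi-.135)) for q in([.56,.17,.22],[.4165,.252,.22])])
E
```

```text
t 2.7667 p [ 0.5655 -0.0597  0.1639] F [-0.25  0.29  0.26] op 0.414 ff 0.14 q [ 0.16  0.72 -0.24  1.81  0.26  0.64  1.21]
 xyz [ 0.0354  0.227  -0.0561] rot [0.     0.0003 0.0042]
 xyz [ 0.1884  0.2896 -0.0561] rot [0.     0.0003 0.0042]
[None, None]
```

Request:
carry_out([
  {"rot": [0,0,0],"xyz": [0,0,0],"grip": 255},
  {"rot": [0,0,0],"xyz": [0,0,0],"grip": 255},
  {"rot": [0,0,0],"xyz": [0,0,0],"grip": 255},
  {"rot": [0,0,0],"xyz": [0,0,0],"grip": 255},
  {"rot": [0,0,0],"xyz": [0,0,-0.015],"grip": 255},
  {"rot": [0,0,0],"xyz": [0,0,-0.03],"grip": 255},
  {"rot": [0,0,0],"xyz": [0,0,-0.045],"grip": 255},
  {"rot": [0,0,0],"xyz": [0,0,-0.055],"grip": 255},
])

```text
clock: 3.43
tool_pos: [0.5656, -0.0593, 0.2196]
eef_rot: [0.065, 0.998, 0.0, 0.0]
contact_force: [0.0, 0.7, -2.2]
opening: 0.358
finger_force: 24.9
```

```bash
python3 - <<'E'
from h import *
st()
cv2.imwrite("pics/s1.png",r.snapshot("side")[130:330,200:460,::-1].repeat(2,0).repeat(2,1))
for q in([.56,.17,.22],[.4165,.252,.22]): move(q,topose(np.pi-.135))
E
```

```text
t 3.4333 p [ 0.5656 -0.0593  0.2196] F [ 0.02  0.73 -2.21] op 0.358 ff 24.93 q [ 0.18  0.64 -0.27  1.76  0.23  0.77  1.24]
 xyz [0.0365 0.2266 0.0012] rot [0.0007 0.0035 0.0043]
 xyz [0.1894 0.2892 0.0007] rot [0.0007 0.0035 0.0043]
```

View pics/s1.png

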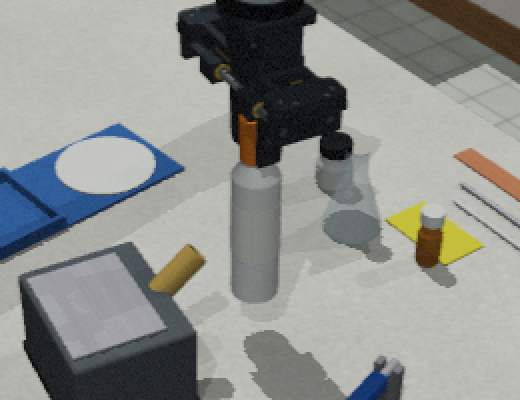

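The bottle hangs upright in the fingers, clear of the bench, with its base at about (256,300) in the crop. Now I'll carry it to the bay.

Request:
carry_out([
  {"rot": [0,0,0],"xyz": [0.003,0.02,0],"grip": 255},
  {"rot": [0,0,0],"xyz": [0.008,0.05,0],"grip": 255},
  {"rot": [0,0,0],"xyz": [0.013,0.085,0],"grip": 255},
  {"rot": [0,0,0],"xyz": [0.02,0.12,0],"grip": 255},
  {"rot": [0,0,0],"xyz": [0.03,0.155,0],"grip": 255},
  {"rot": [0,0,0],"xyz": [0.037,0.19,0],"grip": 255},
  {"rot": [0,0,0],"xyz": [0.045,0.215,0],"grip": 255},
  {"rot": [0,0,0],"xyz": [0.065,0.235,0],"grip": 255},
])

```text
clock: 4.15
tool_pos: [0.5328, 0.1849, 0.2181]
eef_rot: [0.065, 0.998, 0.001, 0.001]
contact_force: [0.2, 1.0, -2.3]
opening: 0.358
finger_force: 24.9
```

Request:
carry_out([
  {"rot": [0,0,0],"xyz": [0.03,0.013,0],"grip": 255},
  {"rot": [0,0,0],"xyz": [0.06,0.026,0],"grip": 255},
  {"rot": [0,0,0],"xyz": [0.09,0.039,0],"grip": 255},
  {"rot": [0,0,0],"xyz": [0.11,0.048,0],"grip": 255},
  {"rot": [0,0,0],"xyz": [0.124,0.054,0],"grip": 255},
  {"rot": [0,0,0],"xyz": [0.124,0.054,0],"grip": 255},
  {"rot": [0,0,0],"xyz": [0.124,0.054,0],"grip": 255},
  {"rot": [0,0,0],"xyz": [0.124,0.054,0],"grip": 255},
])

```text
clock: 4.82
tool_pos: [0.4168, 0.2508, 0.2185]
eef_rot: [0.066, 0.998, -0.0, 0.0]
contact_force: [0.0, -0.3, -1.4]
opening: 0.359
finger_force: 24.9
```

```bash
python3 - <<'E'
from h import *
st()
a=r.snapshot("top")[200:400,100:330,::-1];b=r.snapshot("side")[130:330,130:330,::-1]
cv2.imwrite("pics/p1.png",cv2.resize(np.hstack([a,b]),None,fx=1.8,fy=1.8,interpolation=2))
move([.4165,.252,.168],topose(np.pi-.135))
E
```

```text
t 4.8167 p [0.4168 0.2508 0.2185] F [ 0.02 -0.35 -1.43] op 0.359 ff 24.93 q [-0.5   0.55 -0.21  2.    0.19  0.62  0.6 ]
 xyz [0.0007 0.0014 0.0505] rot [-0.0003  0.0006  0.0018]
```

View pics/p1.png

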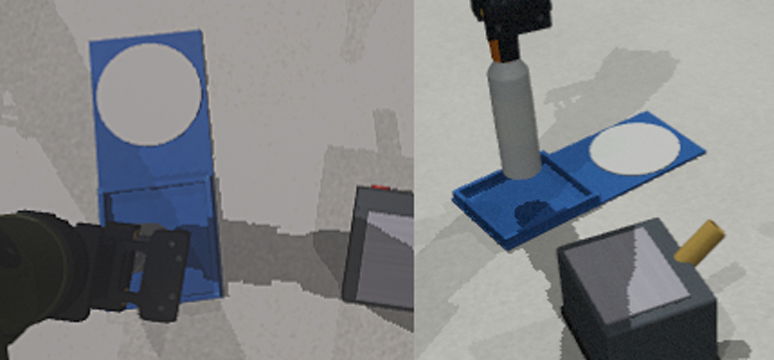

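The bottle hangs above the bay, with its shadow inside the bay at (530,208) in the side part. I'll lower it slowly.

Request:
carry_out([
  {"rot": [0,0,0],"xyz": [0,0,0.012],"grip": 255},
  {"rot": [0,0,0],"xyz": [0,0,0.024],"grip": 255},
  {"rot": [0,0,0],"xyz": [0,0,0.034],"grip": 255},
  {"rot": [0,0,0],"xyz": [0,0,0.042],"grip": 255},
  {"rot": [0,0,0],"xyz": [0,0,0.047],"grip": 255},
  {"rot": [0,0,0],"xyz": [0,0,0.05],"grip": 255},
  {"rot": [0,0,0],"xyz": [0,0,0.051],"grip": 255},
  {"rot": [0,0,0],"xyz": [0,0,0.051],"grip": 255},
])

```text
clock: 5.58
tool_pos: [0.4162, 0.2515, 0.1679]
eef_rot: [0.066, 0.998, 0.0, 0.0]
contact_force: [0.0, -0.9, -1.7]
opening: 0.355
finger_force: 24.9
```

```bash
python3 -c "
from h import *
st()"
```

```text
t 5.5833 p [0.4162 0.2515 0.1679] F [ 0.01 -0.88 -1.71] op 0.355 ff 24.94 q [-0.52  0.63 -0.18  2.05  0.23  0.48  0.56]
```

Request:
carry_out([
  {"rot": [0,0,0],"xyz": [0,0,0.001],"grip": 255},
  {"rot": [0,0,0],"xyz": [0,0,0.001],"grip": 255},
  {"rot": [0,0,0],"xyz": [0,0,0.001],"grip": 255},
  {"rot": [0,0,0],"xyz": [0,0,0.001],"grip": 255},
  {"rot": [0,0,0],"xyz": [0,0,0.001],"grip": 255},
])

```text
clock: 6.0
tool_pos: [0.4164, 0.2517, 0.1677]
eef_rot: [0.065, 0.998, 0.0, 0.001]
contact_force: [-0.9, -0.4, 6.0]
opening: 0.356
finger_force: 25.0
```

```bash
python3 -c "
from h import *
st()"
```

```text
t 6.0 p [0.4164 0.2517 0.1677] F [-0.95 -0.39  6.03] op 0.356 ff 24.96 q [-0.53  0.63 -0.18  2.05  0.23  0.48  0.56]
```

In contact with the floor. Opening the fingers, then retreating up.

Request:
carry_out([
  {"rot": [0,0,0],"xyz": [0,0,0],"grip": 120},
  {"rot": [0,0,0],"xyz": [0,0,0],"grip": 80},
  {"rot": [0,0,0],"xyz": [0,0,0],"grip": 50},
  {"rot": [0,0,0],"xyz": [0,0,0],"grip": 50},
  {"rot": [0,0,0],"xyz": [0,0,0],"grip": 50},
  {"rot": [0,0,0],"xyz": [0,0,0],"grip": 50},
  {"rot": [0,0,0],"xyz": [0,0,0],"grip": 50},
  {"rot": [0,0,0],"xyz": [0,0,0],"grip": 50},
])

```text
clock: 6.67
tool_pos: [0.4157, 0.2516, 0.1667]
eef_rot: [0.065, 0.998, 0.0, -0.0]
contact_force: [0.1, -0.4, -0.6]
opening: 0.802
finger_force: 0.0
```

Request:
carry_out([
  {"rot": [0,0,0],"xyz": [0,0,-0.015],"grip": 50},
  {"rot": [0,0,0],"xyz": [0,0,-0.03],"grip": 50},
  {"rot": [0,0,0],"xyz": [0,0,-0.055],"grip": 50},
  {"rot": [0,0,0],"xyz": [0,0,-0.085],"grip": 50},
  {"rot": [0,0,0],"xyz": [0,0,-0.11],"grip": 50},
  {"rot": [0,0,0],"xyz": [0,0,-0.11],"grip": 50},
])

```text
clock: 7.17
tool_pos: [0.4179, 0.2533, 0.281]
eef_rot: [0.066, 0.998, 0.003, 0.003]
contact_force: [0.2, -0.5, -0.3]
opening: 0.803
finger_force: 0.0
```

```bash
python3 - <<'E'
from h import *
st()
a=r.snapshot("top")[200:400,100:300,::-1];b=r.snapshot("side")[130:330,130:330,::-1]
cv2.imwrite("pics/p2.png",cv2.resize(np.hstack([a,b]),None,fx=1.9,fy=1.9,interpolation=2))
rx=3.4425; o=np.array([.492,-.2623,.06]); g=o-.058*np.array([np.cos(rx),np.sin(rx),0]); print(g)
move([g[0],g[1],.28],topose(rx))
E
```

```text
t 7.1667 p [0.4179 0.2533 0.281 ] F [ 0.22 -0.48 -0.33] op 0.803 ff 0.0 q [-0.47  0.45 -0.25  1.92  0.15  0.78  0.63]
[ 0.54739394 -0.24510956  0.06      ]
 xyz [-0.1951 -0.4754 -0.003 ] rot [ 0.0009  0.0017 -0.4319]
```

View pics/p2.png

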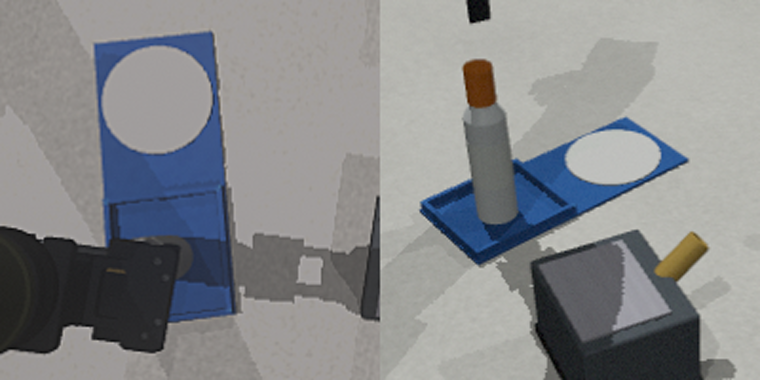

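The bottle stands upright in the bay, base near (498,213) in the crop and clear of the fingers. On to the rod.

Request:
carry_out([
  {"rot": [0,0,-0.22],"xyz": [-0.12,-0.29,0],"grip": 50},
  {"rot": [0,0,-0.22],"xyz": [-0.12,-0.29,0],"grip": 50},
  {"rot": [0,0,-0.22],"xyz": [-0.12,-0.29,0],"grip": 50},
  {"rot": [0,0,-0.22],"xyz": [-0.12,-0.29,0],"grip": 50},
  {"rot": [0,0,-0.22],"xyz": [-0.12,-0.29,0],"grip": 50},
  {"rot": [0,0,-0.22],"xyz": [-0.12,-0.29,0],"grip": 50},
  {"rot": [0,0,-0.22],"xyz": [-0.12,-0.29,0],"grip": 50},
  {"rot": [0,0,-0.22],"xyz": [-0.12,-0.29,0],"grip": 50},
])

```text
clock: 7.93
tool_pos: [0.4963, -0.0576, 0.2749]
eef_rot: [-0.041, 0.999, -0.001, -0.002]
contact_force: [-0.2, 0.1, 0.0]
opening: 0.803
finger_force: 0.0
```

```bash
python3 - <<'E'
from h import *
st();rx=3.4425;move([.547,-.245,.2],topose(rx));move([.547,-.245,.041],topose(rx))
E
```

```text
t 7.9333 p [ 0.4963 -0.0576  0.2749] F [-0.19  0.08  0.03] op 0.803 ff 0.0 q [ 0.22  0.49 -0.3   1.88  0.2   0.8   1.47]
 xyz [-0.0352 -0.1908  0.0752] rot [-0.0018 -0.0036 -0.2179]
 xyz [-0.0357 -0.1904  0.2342] rot [-0.0018 -0.0036 -0.2179]
```

Request:
carry_out([
  {"rot": [0,0,-0.218],"xyz": [-0.035,-0.191,0.075],"grip": 50},
  {"rot": [0,0,-0.218],"xyz": [-0.035,-0.191,0.075],"grip": 50},
  {"rot": [0,0,-0.218],"xyz": [-0.035,-0.191,0.075],"grip": 50},
  {"rot": [0,0,-0.218],"xyz": [-0.035,-0.191,0.075],"grip": 50},
  {"rot": [0,0,-0.218],"xyz": [-0.035,-0.191,0.075],"grip": 50},
  {"rot": [0,0,-0.218],"xyz": [-0.035,-0.191,0.075],"grip": 50},
  {"rot": [0,0,-0.218],"xyz": [-0.035,-0.191,0.075],"grip": 50},
  {"rot": [0,0,-0.218],"xyz": [-0.035,-0.191,0.075],"grip": 50},
])

```text
clock: 8.6
tool_pos: [0.5479, -0.2376, 0.2002]
eef_rot: [-0.153, 0.988, 0.001, -0.001]
contact_force: [0.0, 0.3, 1.1]
opening: 0.802
finger_force: 0.0
```

```bash
python3 - <<'E'
from h import *
st();rx=3.4425;move([.547,-.245,.041],topose(rx))
cv2.imwrite("pics/t3.png",r.snapshot("top")[:,:,::-1]);cv2.imwrite("pics/s3.png",r.snapshot("side")[:,:,::-1])
E
```

```text
t 8.6 p [ 0.5479 -0.2376  0.2002] F [0.01 0.29 1.15] op 0.802 ff 0.0 q [ 0.53  0.71 -0.34  1.68  0.31  0.8   1.93]
 xyz [ 0.0028 -0.0072  0.1591] rot [ 0.0029 -0.0018  0.0067]
```

Request:
carry_out([
  {"rot": [0,0,0],"xyz": [0,0,0.03],"grip": 50},
  {"rot": [0,0,0],"xyz": [0,0,0.06],"grip": 50},
  {"rot": [0,0,0],"xyz": [0,0,0.08],"grip": 50},
  {"rot": [0,0,0],"xyz": [0,0,0.09],"grip": 50},
  {"rot": [0,0,0],"xyz": [0,0,0.09],"grip": 50},
  {"rot": [0,0,0],"xyz": [0,0,0.09],"grip": 50},
])

```text
clock: 9.2
tool_pos: [0.5493, -0.2378, 0.1123]
eef_rot: [-0.154, 0.988, 0.0, 0.0]
contact_force: [0.3, -0.6, 0.1]
opening: 0.802
finger_force: 0.0
```

```bash
python3 - <<'E'
from h import *
st();rx=3.4425;move([.547,-.245,.041],topose(rx))
E
```

```text
t 9.2 p [ 0.5493 -0.2378  0.1123] F [ 0.31 -0.58  0.1 ] op 0.802 ff 0.0 q [ 0.49  0.83 -0.28  1.75  0.37  0.61  1.87]
 xyz [ 0.0044 -0.0061  0.0713] rot [0.0001 0.0007 0.0078]
```

Request:
carry_out([
  {"rot": [0,0,0.008],"xyz": [0.004,-0.006,0],"grip": 50},
  {"rot": [0,0,0.008],"xyz": [0.004,-0.006,0.02],"grip": 50},
  {"rot": [0,0,0.008],"xyz": [0.004,-0.006,0.04],"grip": 50},
  {"rot": [0,0,0.008],"xyz": [0.004,-0.006,0.055],"grip": 50},
  {"rot": [0,0,0.008],"xyz": [0.004,-0.006,0.065],"grip": 50},
  {"rot": [0,0,0.008],"xyz": [0.004,-0.006,0.071],"grip": 50},
  {"rot": [0,0,0.008],"xyz": [0.004,-0.006,0.071],"grip": 50},
  {"rot": [0,0,0.008],"xyz": [0.004,-0.006,0.071],"grip": 50},
])

```text
clock: 9.87
tool_pos: [0.5473, -0.2459, 0.0414]
eef_rot: [-0.149, 0.989, -0.0, 0.001]
contact_force: [0.4, 0.2, 1.4]
opening: 0.802
finger_force: 0.0
```

Request:
carry_out([
  {"rot": [0,0,0],"xyz": [0,0,0],"grip": 255},
  {"rot": [0,0,0],"xyz": [0,0,0],"grip": 255},
  {"rot": [0,0,0],"xyz": [0,0,0],"grip": 255},
  {"rot": [0,0,0],"xyz": [0,0,0],"grip": 255},
  {"rot": [0,0,0],"xyz": [0,0,0],"grip": 255},
  {"rot": [0,0,0],"xyz": [0,0,0],"grip": 255},
  {"rot": [0,0,0],"xyz": [0,0,0],"grip": 255},
  {"rot": [0,0,0],"xyz": [0,0,0],"grip": 255},
], squeeze=35)

```text
clock: 10.53
tool_pos: [0.5468, -0.2457, 0.0407]
eef_rot: [-0.149, 0.989, 0.0, -0.0]
contact_force: [0.1, -0.2, -0.2]
opening: 0.222
finger_force: 0.0
```

Request:
carry_out([
  {"rot": [0,0,0],"xyz": [0,0,0],"grip": 255},
  {"rot": [0,0,0],"xyz": [0,0,0],"grip": 255},
  {"rot": [0,0,0],"xyz": [0,0,0],"grip": 255},
  {"rot": [0,0,0],"xyz": [0,0,0],"grip": 255},
  {"rot": [0,0,0],"xyz": [0,0,0],"grip": 255},
])

```text
clock: 10.95
tool_pos: [0.5468, -0.2456, 0.0407]
eef_rot: [-0.149, 0.989, 0.0, -0.0]
contact_force: [-0.0, 0.6, -0.4]
opening: 0.173
finger_force: 35.0
```

```bash
python3 - <<'E'
from h import *
st();rx=3.4425;move([.547,-.245,.041],topose(rx))
E
```

```text
t 10.95 p [ 0.5468 -0.2456  0.0407] F [-0.03  0.58 -0.38] op 0.173 ff 35.0 q [ 0.48  0.94 -0.23  1.77  0.41  0.48  1.84]
 xyz [-0.0004  0.0005 -0.0003] rot [ 0.0001 -0.     -0.0017]
```

Request:
carry_out([
  {"rot": [0,0,0],"xyz": [0,0,-0.01],"grip": 255},
  {"rot": [0,0,0],"xyz": [0,0,-0.025],"grip": 255},
  {"rot": [0,0,0],"xyz": [0,0,-0.055],"grip": 255},
  {"rot": [0,0,0],"xyz": [0,0,-0.09],"grip": 255},
  {"rot": [0,0,0],"xyz": [0,0,-0.125],"grip": 255},
  {"rot": [0,0,0],"xyz": [0,0,-0.16],"grip": 255},
  {"rot": [0,0,0],"xyz": [0,0,-0.19],"grip": 255},
  {"rot": [0,0,0],"xyz": [0,0,-0.21],"grip": 255},
])

```text
clock: 11.62
tool_pos: [0.5476, -0.2458, 0.2547]
eef_rot: [-0.149, 0.989, -0.001, 0.002]
contact_force: [-0.9, 0.0, -0.7]
opening: 0.173
finger_force: 35.0
```

```bash
cat >> h.py <<'E'
class G: # geometry estimates, edit as refined
    yaw=-.1353; res=np.array([.4102,-.0401]); d=.058; h=.0193
    mouth=np.array([res[0]+.095*np.cos(yaw),res[1]+.095*np.sin(yaw),.125])
    a=np.array([np.cos(.698132)*np.cos(yaw),np.cos(.698132)*np.sin(yaw),np.sin(.698132)])
def ins(gap,mouth=None):
    """tool pose with rod tip `gap` outside the mouth on tube axis"""
    rot=topose(G.yaw+np.pi,.698132);m=G.mouth if mouth is None else mouth
    return m+G.a*(.11+gap+G.d)+G.h*rot.as_matrix()[:,2],rot
def rodpt(x):
    s=r.get_state();q=R.from_quat(s["eef_rot"]);return s["tool_pos"]+q.apply([G.d+x,0,-G.h])
E
python3 - <<'E'
from h import *
st();p,rot=ins(.06);print(p,G.mouth,G.a);move(p,rot)
cv2.imwrite("pics/t4.png",r.snapshot("top")[:,:,::-1]);cv2.imwrite("pics/s4.png",r.snapshot("side")[:,:,::-1])
for n in("top","side"):
  for x in (.11,0,-.125): print(n,x,proj(n,rodpt(x)))
E
```

```text
t 11.6167 p [ 0.5476 -0.2458  0.2547] F [-0.86  0.05 -0.68] op 0.173 ff 35.0 q [ 0.55  0.65 -0.36  1.62  0.28  0.92  1.96]
[ 0.68968609 -0.07814691  0.25677097] [ 0.50433179 -0.05291432  0.125     ] [ 0.7590433  -0.10332985  0.64278784]
 xyz [-0.1852  0.1183 -0.0017] rot [ 0.15   -0.6829  0.4171]
top 0.11 [[510.00571336 360.82055589]]
top 0 [[485.12656135 290.86268067]]
top -0.125 [[458.22115602 214.64082809]]
side 0.11 [[324.94646917 294.28728823]]
side 0 [[368.78926981 254.73064004]]
side -0.125 [[411.07490111 216.54380133]]
```

Request:
carry_out([
  {"rot": [0.15,-0.683,0.417],"xyz": [-0.185,0.118,-0.022],"grip": 255},
  {"rot": [0.15,-0.683,0.417],"xyz": [-0.185,0.118,-0.022],"grip": 255},
  {"rot": [0.15,-0.683,0.417],"xyz": [-0.185,0.118,-0.022],"grip": 255},
  {"rot": [0.15,-0.683,0.417],"xyz": [-0.185,0.118,-0.022],"grip": 255},
  {"rot": [0.15,-0.683,0.417],"xyz": [-0.185,0.118,-0.022],"grip": 255},
  {"rot": [0.15,-0.683,0.417],"xyz": [-0.185,0.118,-0.022],"grip": 255},
  {"rot": [0.15,-0.683,0.417],"xyz": [-0.185,0.118,-0.022],"grip": 255},
  {"rot": [0.15,-0.683,0.417],"xyz": [-0.185,0.118,-0.022],"grip": 255},
])

```text
clock: 12.38
tool_pos: [0.6736, -0.0931, 0.2642]
eef_rot: [0.028, 0.964, -0.034, 0.263]
contact_force: [-0.1, -0.2, -2.5]
opening: 0.174
finger_force: 35.0
```

```bash
python3 - <<'E'
from h import *
st();p,rot=ins(.025);move(p,rot)
E
```

```text
t 12.3833 p [ 0.6736 -0.0931  0.2642] F [-0.08 -0.25 -2.51] op 0.174 ff 35.0 q [ 0.1   0.57 -0.1   1.93  0.81  0.16  0.78]
 xyz [0.0249 0.0193 0.0189] rot [-0.0054 -0.1623  0.0806]
```

Request:
carry_out([
  {"rot": [-0.005,-0.162,0.08],"xyz": [0.0,0.019,-0.01],"grip": 255},
  {"rot": [-0.005,-0.162,0.08],"xyz": [0.0,0.019,-0.01],"grip": 255},
  {"rot": [-0.005,-0.162,0.08],"xyz": [0.0,0.019,-0.01],"grip": 255},
  {"rot": [-0.005,-0.162,0.08],"xyz": [0.0,0.019,-0.01],"grip": 255},
  {"rot": [-0.005,-0.162,0.08],"xyz": [0.0,0.019,-0.01],"grip": 255},
  {"rot": [-0.005,-0.162,0.08],"xyz": [0.0,0.019,-0.01],"grip": 255},
])

```text
clock: 12.88
tool_pos: [0.6633, -0.087, 0.2642]
eef_rot: [0.06, 0.948, -0.04, 0.309]
contact_force: [-0.8, -0.3, -1.0]
opening: 0.177
finger_force: 35.0
```

```bash
python3 - <<'E'
from h import *
st();p,rot=ins(.025);move(p,rot)
E
```

```text
t 12.8833 p [ 0.6633 -0.087   0.2642] F [-0.81 -0.29 -1.03] op 0.177 ff 35.0 q [ 0.23  0.57 -0.34  2.04  1.85  0.31 -0.32]
 xyz [0.0189 0.0135 0.0226] rot [-0.0333 -0.066   0.0218]
```

Request:
carry_out([
  {"rot": [-0.033,-0.066,0.022],"xyz": [0.0,0.0135,0.005],"grip": 255},
  {"rot": [-0.033,-0.066,0.022],"xyz": [0.0,0.0135,0.005],"grip": 255},
  {"rot": [-0.033,-0.066,0.022],"xyz": [0.0,0.0135,0.005],"grip": 255},
  {"rot": [-0.033,-0.066,0.022],"xyz": [0.0,0.0135,0.005],"grip": 255},
  {"rot": [-0.033,-0.066,0.022],"xyz": [0.0,0.0135,0.005],"grip": 255},
  {"rot": [-0.033,-0.066,0.022],"xyz": [0.0,0.0135,0.005],"grip": 255},
])

```text
clock: 13.38
tool_pos: [0.6692, -0.0751, 0.2611]
eef_rot: [0.064, 0.937, -0.024, 0.342]
contact_force: [0.4, 0.2, -1.8]
opening: 0.176
finger_force: 35.0
```

```bash
python3 - <<'E'
from h import *
st();p,rot=ins(.025);move(p,rot)
E
```

```text
t 13.3833 p [ 0.6692 -0.0751  0.2611] F [ 0.35  0.19 -1.8 ] op 0.176 ff 35.0 q [ 0.33  0.61 -0.51  2.09  2.1   0.43 -0.56]
 xyz [ 0.022  -0.0002  0.0166] rot [-0.0025  0.0012  0.0001]
```

Request:
carry_out([
  {"rot": [-0.002,0.001,0],"xyz": [0.005,0,0.0165],"grip": 255},
  {"rot": [-0.002,0.001,0],"xyz": [0.01,0,0.0165],"grip": 255},
  {"rot": [-0.002,0.001,0],"xyz": [0.015,0,0.0165],"grip": 255},
  {"rot": [-0.002,0.001,0],"xyz": [0.022,0,0.0165],"grip": 255},
  {"rot": [-0.002,0.001,0],"xyz": [0.022,0,0.0165],"grip": 255},
  {"rot": [-0.002,0.001,0],"xyz": [0.022,0,0.0165],"grip": 255},
])

```text
clock: 13.88
tool_pos: [0.6623, -0.0738, 0.2342]
eef_rot: [0.063, 0.938, -0.023, 0.341]
contact_force: [0.5, -1.0, -1.0]
opening: 0.174
finger_force: 35.0
```

```bash
python3 - <<'E'
from h import *
st();p,rot=ins(.025);move(p,rot)
t=r.snapshot("top")[:,:,::-1];s=r.snapshot("side")[:,:,::-1]
cv2.imwrite("pics/t5.png",t);cv2.imwrite("pics/s5.png",s)
for n in("top","side"):
  print(n,"tip,collar,mouth,tube base",proj(n,[rodpt(.11),rodpt(0),G.mouth,G.mouth-.04*G.a]).round(1).tolist())
c=lambda im,x,y,w,h:cv2.resize(im[y:y+h,x:x+w],(w*5,h*5),interpolation=cv2.INTER_CUBIC)
cv2.imwrite("pics/c5.png",cv2.convertScaleAbs(np.hstack([c(t,310,230,70,100),c(s,265,200,70,100)]),alpha=1.4,beta=15))
E
```

```text
t 13.8833 p [ 0.6623 -0.0738  0.2342] F [ 0.55 -1.02 -1.02] op 0.174 ff 35.0 q [ 0.36  0.67 -0.57  2.13  2.19  0.52 -0.64]
 xyz [-0.0008 -0.0006  0.0005] rot [ 0.0006 -0.0002  0.0006]
top tip,collar,mouth,tube base [[343.1, 277.5], [352.8, 225.2], [341.3, 288.5], [338.2, 305.3]]
side tip,collar,mouth,tube base [[306.5, 246.2], [346.8, 203.7], [297.5, 256.0], [283.0, 271.1]]
```

View pics/c5.png

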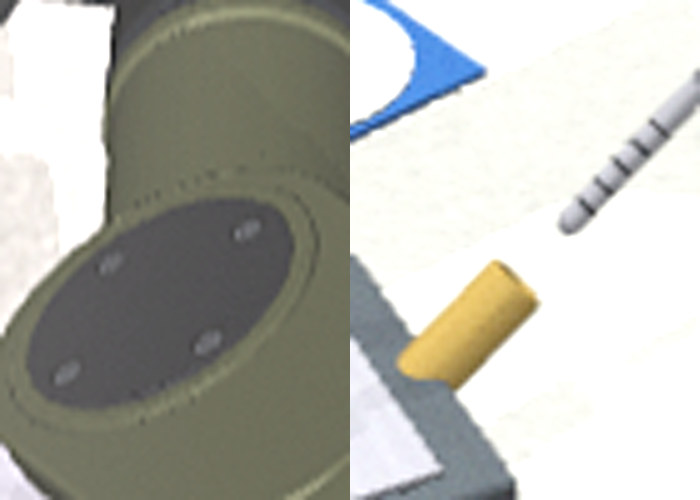

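The side view shows the rod tip at about (308,245) and the mouth at about (298,256.6), collinear to under 1 px. The arm hides the mouth in the top view, so I'll check camera-to-robot bias from the earlier collar pictures.

```bash
python3 - <<'E'
from h import *
q=R.from_quat([-0.149,0.989,-.001,.002]);p=np.array([.5476,-.2458,.2547])
q0=topose(3.4425)
for n,f in(("top","t4"),("side","s4")):
    im=cv2.imread(f"pics/{f}.png").astype(int)
    m=((im[...,2]-im[...,1]>70)&(im[...,2]-im[...,0]>70)&(im[...,1]<1.25*im[...,0]+15)).astype(np.uint8)
    k,l,s,c=cv2.connectedComponentsWithStats(m);g=[(c[i].round(1),s[i,4]) for i in range(1,k) if s[i,4]>15]
    print(n,g,"pred",proj(n,[p+q.apply([G.d-.004,0,-G.h]),p+q.apply([G.d-.007,0,-G.h])]).round(1).tolist())
E
```

```text
top [(array([484.2, 290.4]), np.int32(90))] pred [[484.0, 289.2], [483.3, 287.3]]
side [(array([372.1, 250.3]), np.int32(219))] pred [[369.5, 253.7], [370.6, 252.7]]
```

Request:
carry_out([
  {"rot": [0,0,0],"xyz": [0.006,0,0.001],"grip": 255},
  {"rot": [0,0,0],"xyz": [0.012,0,0.001],"grip": 255},
  {"rot": [0,0,0],"xyz": [0.018,0,0.001],"grip": 255},
  {"rot": [0,0,0],"xyz": [0.024,0,0.001],"grip": 255},
  {"rot": [0,0,0],"xyz": [0.03,0,0.001],"grip": 255},
  {"rot": [0,0,0],"xyz": [0.035,0,0.001],"grip": 255},
  {"rot": [0,0,0],"xyz": [0.04,0,0.001],"grip": 255},
  {"rot": [0,0,0],"xyz": [0.04,0,0.001],"grip": 255},
])

```text
clock: 14.65
tool_pos: [0.632, -0.0698, 0.2066]
eef_rot: [0.063, 0.938, -0.023, 0.34]
contact_force: [-0.4, -0.2, -1.7]
opening: 0.18
finger_force: 35.0
```

```bash
cat >> h.py <<'E'
def pic(name,x=265,y=180,w=100,h=100):
    s=r.snapshot("side")[:,:,::-1];cv2.imwrite(f"pics/{name}.png",cv2.convertScaleAbs(cv2.resize(s[y:y+h,x:x+w],(w*5,h*5),interpolation=2),alpha=1.4,beta=15))
def tf():
    s=r.get_state();q=R.from_quat(s["eef_rot"]);print("tool-frame F",q.inv().apply(s["contact_force"]).round(2))
E
python3 - <<'E'
from h import *
st();tf();p,rot=ins(-.015);move(p,rot)
im=r.snapshot("side");p=proj("side",[rodpt(0)])[0];print(p)
E
```

```text
t 14.65 p [ 0.632  -0.0698  0.2066] F [-0.43 -0.22 -1.69] op 0.18 ff 35.0 q [ 0.39  0.72 -0.65  2.23  2.3   0.66 -0.76]
tool-frame F [ 1.39 -0.28  1.04]
 xyz [-0.0019 -0.0005 -0.001 ] rot [ 0.0009 -0.0018  0.0003]
[331.96713709 220.04566513]
```

Request:
carry_out([
  {"rot": [0,0,0],"xyz": [0.007,0,0],"grip": 255},
  {"rot": [0,0,0],"xyz": [0.014,0,0],"grip": 255},
  {"rot": [0,0,0],"xyz": [0.021,0,0],"grip": 255},
  {"rot": [0,0,0],"xyz": [0.028,0,0],"grip": 255},
  {"rot": [0,0,0],"xyz": [0.035,0,0],"grip": 255},
  {"rot": [0,0,0],"xyz": [0.042,0,0],"grip": 255},
  {"rot": [0,0,0],"xyz": [0.05,0,0],"grip": 255},
  {"rot": [0,0,0],"xyz": [0.05,0,0],"grip": 255},
])

```text
clock: 15.37
tool_pos: [0.5933, -0.0645, 0.1739]
eef_rot: [0.063, 0.938, -0.023, 0.34]
contact_force: [-0.5, -0.1, -1.4]
opening: 0.177
finger_force: 35.0
```

```bash
python3 - <<'E'
from h import *
st();tf();p,rot=ins(-.065);move(p,rot);pic("c6")
E
```

```text
t 15.3667 p [ 0.5933 -0.0645  0.1739] F [-0.55 -0.08 -1.36] op 0.177 ff 35.0 q [ 0.41  0.8  -0.71  2.36  2.39  0.84 -0.87]
tool-frame F [ 1.28 -0.15  0.7 ]
 xyz [-0.0029 -0.0005 -0.0009] rot [ 0.0012 -0.0033  0.0007]
```

View pics/c6.png

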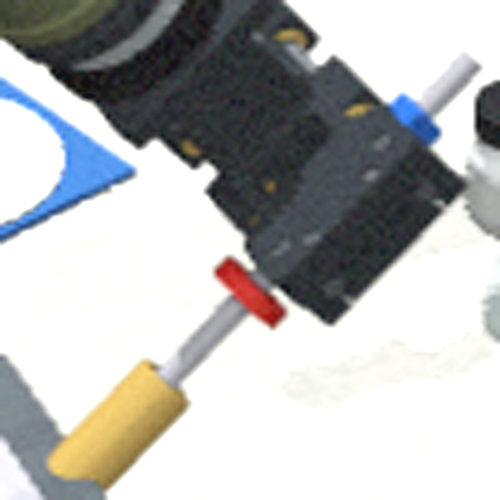

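The rod is in the tube and in line, with the collar about 43 mm from the mouth. Continuing.

Request:
carry_out([
  {"rot": [0,-0.003,0],"xyz": [0.007,0,0],"grip": 255},
  {"rot": [0,-0.003,0],"xyz": [0.014,0,0],"grip": 255},
  {"rot": [0,-0.003,0],"xyz": [0.021,0,0],"grip": 255},
  {"rot": [0,-0.003,0],"xyz": [0.028,0,0],"grip": 255},
  {"rot": [0,-0.003,0],"xyz": [0.033,0,0],"grip": 255},
  {"rot": [0,-0.003,0],"xyz": [0.037,0,0],"grip": 255},
  {"rot": [0,-0.003,0],"xyz": [0.039,0,0],"grip": 255},
  {"rot": [0,-0.003,0],"xyz": [0.039,0,0],"grip": 255},
])

```text
clock: 16.08
tool_pos: [0.5656, -0.0606, 0.1503]
eef_rot: [0.063, 0.937, -0.023, 0.343]
contact_force: [0.0, 0.5, -0.8]
opening: 0.174
finger_force: 35.0
```

```bash
python3 - <<'E'
from h import *
st();tf();p,rot=ins(-.11);move(p,rot)
E
```

```text
t 16.0833 p [ 0.5656 -0.0606  0.1503] F [ 0.03  0.53 -0.84] op 0.174 ff 35.0 q [ 0.39  0.87 -0.73  2.46  2.45  1.   -0.96]
tool-frame F [0.57 0.53 0.61]
 xyz [ 0.0056 -0.0006 -0.001 ] rot [0.0007 0.0032 0.0002]
```

Request:
carry_out([
  {"rot": [0,0,0],"xyz": [0.002,0,0],"grip": 255},
  {"rot": [0,0,0],"xyz": [0.004,0,0],"grip": 255},
  {"rot": [0,0,0],"xyz": [0.005,0,0],"grip": 255},
  {"rot": [0,0,0],"xyz": [0.006,0,0],"grip": 255},
  {"rot": [0,0,0],"xyz": [0.006,0,0],"grip": 255},
])

```text
clock: 16.5
tool_pos: [0.5618, -0.0602, 0.147]
eef_rot: [0.063, 0.937, -0.023, 0.344]
contact_force: [0.4, -0.4, -0.4]
opening: 0.173
finger_force: 35.0
```

```bash
python3 - <<'E'
from h import *
st();tf();p,rot=ins(-.11);move(p,rot)
E
```

```text
t 16.5 p [ 0.5618 -0.0602  0.147 ] F [ 0.44 -0.42 -0.42] op 0.173 ff 35.0 q [ 0.39  0.88 -0.73  2.47  2.46  1.02 -0.97]
tool-frame F [-0.11 -0.35  0.64]
 xyz [ 0.0005 -0.0006 -0.0011] rot [ 0.0003  0.0051 -0.0002]
```

Request:
carry_out([
  {"rot": [0,0,0],"xyz": [0.001,0,0],"grip": 255},
  {"rot": [0,0,0],"xyz": [0.002,0,0],"grip": 255},
  {"rot": [0,0,0],"xyz": [0.003,0,0],"grip": 255},
  {"rot": [0,0,0],"xyz": [0.003,0,0],"grip": 255},
])

```text
clock: 16.83
tool_pos: [0.5619, -0.0602, 0.1467]
eef_rot: [0.064, 0.936, -0.024, 0.347]
contact_force: [5.6, -2.2, 4.3]
opening: 0.174
finger_force: 35.0
```

```bash
python3 - <<'E'
from h import *
st();tf();p,rot=ins(-.11);move(p,rot);pic("c7",240,190,100,100)
E
```

```text
t 16.8333 p [ 0.5619 -0.0602  0.1467] F [ 5.61 -2.21  4.33] op 0.174 ff 35.0 q [ 0.39  0.89 -0.74  2.48  2.46  1.04 -0.98]
tool-frame F [-7.26 -1.42  0.53]
 xyz [ 0.0004 -0.0005 -0.0014] rot [-0.0008  0.0115 -0.0011]
```

View pics/c7.png

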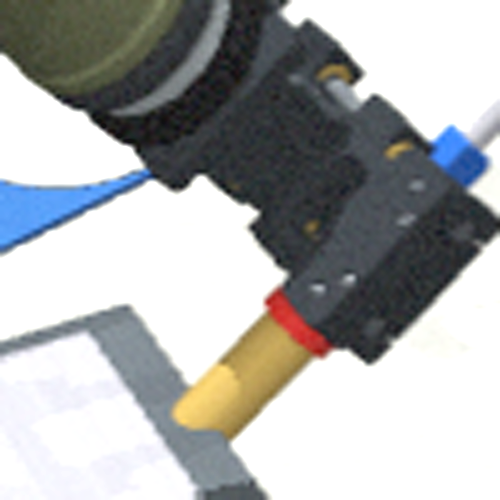

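The red collar sits on the tube's mouth at crop (300,322), and the axial force is 7 N, so it has stopped. Holding, then withdrawing.

Request:
carry_out([
  {"rot": [0,0,0],"xyz": [0,0,0],"grip": 255},
  {"rot": [0,0,0],"xyz": [0,0,0],"grip": 255},
  {"rot": [0,0,0],"xyz": [0,0,0],"grip": 255},
  {"rot": [0,0,0],"xyz": [0,0,0],"grip": 255},
  {"rot": [0,0,0],"xyz": [0,0,0],"grip": 255},
  {"rot": [0,0,0],"xyz": [0,0,0],"grip": 255},
  {"rot": [0,0,0],"xyz": [0,0,0],"grip": 255},
  {"rot": [0,0,0],"xyz": [0,0,0],"grip": 255},
])

```text
clock: 17.55
tool_pos: [0.5619, -0.0603, 0.1468]
eef_rot: [0.064, 0.936, -0.024, 0.347]
contact_force: [5.5, -2.2, 5.5]
opening: 0.175
finger_force: 35.0
```

Request:
carry_out([
  {"rot": [0,0,0],"xyz": [-0.006,0,0],"grip": 255},
  {"rot": [0,0,0],"xyz": [-0.014,0,0],"grip": 255},
  {"rot": [0,0,0],"xyz": [-0.022,0,0],"grip": 255},
  {"rot": [0,0,0],"xyz": [-0.03,0,0],"grip": 255},
  {"rot": [0,0,0],"xyz": [-0.038,0,0],"grip": 255},
  {"rot": [0,0,0],"xyz": [-0.046,0,0],"grip": 255},
  {"rot": [0,0,0],"xyz": [-0.054,0,0],"grip": 255},
  {"rot": [0,0,0],"xyz": [-0.054,0,0],"grip": 255},
])

```text
clock: 18.22
tool_pos: [0.6004, -0.0654, 0.1803]
eef_rot: [0.064, 0.937, -0.023, 0.343]
contact_force: [0.1, 0.2, -1.6]
opening: 0.177
finger_force: 35.0
```

```bash
python3 - <<'E'
from h import *
st();tf();p,rot=ins(-.055);move(p,rot);p,rot=ins(.03);move(p,rot)
E
```

```text
t 18.2167 p [ 0.6004 -0.0654  0.1803] F [ 0.07  0.22 -1.57] op 0.177 ff 35.0 q [ 0.41  0.79 -0.7   2.34  2.38  0.82 -0.86]
tool-frame F [0.98 0.23 1.22]
 xyz [-0.0032 -0.0006 -0.0005] rot [ 0.0005  0.0047 -0.0003]
 xyz [-0.0882 -0.0006 -0.0001] rot [ 0.0005  0.0047 -0.0003]
```

Request:
carry_out([
  {"rot": [0,0.004,0],"xyz": [-0.01,0,0],"grip": 255},
  {"rot": [0,0.004,0],"xyz": [-0.022,0,0],"grip": 255},
  {"rot": [0,0.004,0],"xyz": [-0.034,0,0],"grip": 255},
  {"rot": [0,0.004,0],"xyz": [-0.046,0,0],"grip": 255},
  {"rot": [0,0.004,0],"xyz": [-0.058,0,0],"grip": 255},
  {"rot": [0,0.004,0],"xyz": [-0.07,0,0],"grip": 255},
  {"rot": [0,0.004,0],"xyz": [-0.08,0,0],"grip": 255},
  {"rot": [0,0.004,0],"xyz": [-0.09,0,0],"grip": 255},
])

```text
clock: 18.88
tool_pos: [0.6668, -0.0744, 0.2367]
eef_rot: [0.063, 0.938, -0.023, 0.34]
contact_force: [0.3, 0.2, -1.8]
opening: 0.175
finger_force: 35.0
```

```bash
python3 - <<'E'
from h import *
st();disc=np.array([.5855,.2715]);tip=rodpt(.11);print("tip gap",(tip-G.mouth)@G.a)
for hd in (np.pi,np.pi-.135,3.4425,np.pi+.6,np.pi/2):
    u=np.array([np.cos(hd),np.sin(hd)]);p=disc-u*.168;print(hd,p);move([*p,.06+.006-.0193+.02],topose(hd))
p,rot=ins(.03);move(p+[0,0,.04],topose(np.pi-.135),"level here")
E
```

```text
t 18.8833 p [ 0.6668 -0.0744  0.2367] F [ 0.29  0.21 -1.79] op 0.175 ff 35.0 q [ 0.35  0.67 -0.56  2.11  2.17  0.5  -0.62]
tip gap 0.029367042150883427
3.141592653589793 [0.7535 0.2715]
 xyz [0.0785 0.3543 0.1561] rot [-0.0462  0.6936 -0.1291]
3.0065926535897933 [0.75197142 0.24888883]
 xyz [0.0773 0.3317 0.157 ] rot [7.000e-04 6.947e-01 4.000e-04]
3.4425 [0.74595142 0.321293  ]
 xyz [0.0894 0.4026 0.147 ] rot [-0.1507  0.6836 -0.4177]
3.741592653589793 [0.72415638 0.36635994]
 xyz [0.1106 0.4444 0.1293] rot [-0.2544  0.6628 -0.7043]
1.5707963267948966 [0.5855 0.1035]
 xyz [0.189  0.1653 0.0638] rot [0.4978 0.5688 1.3738]
level here xyz [-0.0263 -0.0006 -0.0312] rot [7.000e-04 6.947e-01 4.000e-04]
```

The rod is out, with the tip 29 mm clear of the mouth. Next I'll level it while rising, then cross over to the disc at height.

Request:
carry_out([
  {"rot": [0,0.1,0],"xyz": [-0.03,0.02,-0.035],"grip": 255},
  {"rot": [0,0.2,0],"xyz": [-0.028,0.05,-0.035],"grip": 255},
  {"rot": [0,0.3,0],"xyz": [-0.026,0.08,-0.035],"grip": 255},
  {"rot": [0,0.4,0],"xyz": [-0.026,0.11,-0.035],"grip": 255},
  {"rot": [0,0.5,0],"xyz": [-0.026,0.14,-0.035],"grip": 255},
  {"rot": [0,0.6,0],"xyz": [-0.026,0.16,-0.035],"grip": 255},
  {"rot": [0,0.695,0],"xyz": [-0.026,0.18,-0.035],"grip": 255},
  {"rot": [0,0.695,0],"xyz": [-0.026,0.18,-0.035],"grip": 255},
])

```text
clock: 19.55
tool_pos: [0.6759, 0.0072, 0.2608]
eef_rot: [0.074, 0.989, -0.037, 0.119]
contact_force: [2.9, -0.9, -2.9]
opening: 0.175
finger_force: 35.0
```

```bash
cat >> h.py <<'E'
def fin(z,hd=np.pi):
    u=np.array([np.cos(hd),np.sin(hd)]);p=np.array([.5855,.2715])-u*.168;move([*p,z-.0193],topose(hd),f"tip z {z}")
E
python3 - <<'E'
from h import *
st();print(rodpt(.11));fin(.28);fin(.075)
E
```

```text
t 19.55 p [0.6759 0.0072 0.2608] F [ 2.89 -0.91 -2.86] op 0.175 ff 35.0 q [ 0.2   0.7  -0.61  1.61  0.73  0.85  0.7 ]
[0.51006498 0.03209446 0.23912298]
tip z 0.28 xyz [-0.038   0.2728 -0.0058] rot [-0.0733  0.2386 -0.1488]
tip z 0.075 xyz [0.0113 0.284  0.1929] rot [-0.0733  0.2386 -0.1488]
```

Request:
carry_out([
  {"rot": [-0.073,0.239,-0.149],"xyz": [-0.038,0.26,-0.006],"grip": 255},
  {"rot": [-0.073,0.239,-0.149],"xyz": [-0.038,0.26,-0.006],"grip": 255},
  {"rot": [-0.073,0.239,-0.149],"xyz": [-0.038,0.26,-0.006],"grip": 255},
  {"rot": [-0.073,0.239,-0.149],"xyz": [-0.038,0.26,-0.006],"grip": 255},
  {"rot": [-0.073,0.239,-0.149],"xyz": [-0.038,0.26,-0.006],"grip": 255},
  {"rot": [-0.073,0.239,-0.149],"xyz": [-0.038,0.26,-0.006],"grip": 255},
  {"rot": [-0.073,0.239,-0.149],"xyz": [-0.038,0.26,-0.006],"grip": 255},
  {"rot": [-0.073,0.239,-0.149],"xyz": [-0.038,0.26,-0.006],"grip": 255},
])

```text
clock: 20.22
tool_pos: [0.752, 0.2671, 0.261]
eef_rot: [-0.004, 1.0, 0.001, 0.003]
contact_force: [-1.1, -0.0, -1.5]
opening: 0.177
finger_force: 35.0
```

```bash
python3 - <<'E'
from h import *
st();print(rodpt(.11));fin(.28);fin(.075)
E
```

```text
t 20.2167 p [0.752  0.2671 0.261 ] F [-1.09 -0.04 -1.47] op 0.177 ff 35.0 q [-0.19  1.01 -0.68  0.84  0.57  1.43  0.9 ]
[0.58394047 0.26556835 0.27937254]
tip z 0.28 xyz [-0.0015  0.0044  0.0003] rot [0.0027 0.0055 0.0087]
tip z 0.075 xyz [-0.0004  0.0039  0.2053] rot [0.0027 0.0055 0.0087]
```

Request:
carry_out([
  {"rot": [0.003,0.003,0.005],"xyz": [0,0.004,0.02],"grip": 255},
  {"rot": [0.003,0.003,0.005],"xyz": [0,0.004,0.05],"grip": 255},
  {"rot": [0.003,0.003,0.005],"xyz": [0,0.004,0.085],"grip": 255},
  {"rot": [0.003,0.003,0.005],"xyz": [0,0.004,0.12],"grip": 255},
  {"rot": [0.003,0.003,0.005],"xyz": [0,0.004,0.15],"grip": 255},
  {"rot": [0.003,0.003,0.005],"xyz": [0,0.004,0.18],"grip": 255},
  {"rot": [0.003,0.003,0.005],"xyz": [0,0.004,0.195],"grip": 255},
  {"rot": [0.003,0.003,0.005],"xyz": [0,0.004,0.205],"grip": 255},
])

```text
clock: 20.88
tool_pos: [0.7558, 0.2618, 0.0557]
eef_rot: [0.002, 1.0, -0.003, 0.002]
contact_force: [-0.3, 0.9, -1.4]
opening: 0.176
finger_force: 35.0
```

Request:
carry_out([
  {"rot": [0,0,0],"xyz": [0,0,0],"grip": 255},
  {"rot": [0,0,0],"xyz": [0,0,0],"grip": 255},
  {"rot": [0,0,0],"xyz": [0,0,0],"grip": 255},
  {"rot": [0,0,0],"xyz": [0,0,0],"grip": 255},
  {"rot": [0,0,0],"xyz": [0,0,0],"grip": 255},
  {"rot": [0,0,0],"xyz": [0,0,0],"grip": 255},
  {"rot": [0,0,0],"xyz": [0,0,0],"grip": 255},
  {"rot": [0,0,0],"xyz": [0,0,0],"grip": 255},
])

```text
clock: 21.55
tool_pos: [0.758, 0.264, 0.0598]
eef_rot: [0.003, 1.0, -0.001, 0.005]
contact_force: [-0.1, -1.2, -1.6]
opening: 0.178
finger_force: 35.0
```

```bash
python3 - <<'E'
from h import *
st();print(rodpt(.11));fin(.075)
s=r.snapshot("side")[100:340,130:450,::-1];cv2.imwrite("pics/f.png",cv2.resize(s,None,fx=2,fy=2))
E
```

```text
t 21.55 p [0.758  0.264  0.0598] F [-0.07 -1.18 -1.59] op 0.178 ff 35.0 q [-0.17  1.2  -0.63  1.    0.67  1.11  0.8 ]
[0.58978155 0.26490707 0.07752198]
tip z 0.075 xyz [0.0045 0.0075 0.004 ] rot [-0.0023  0.0092 -0.0051]
```

View pics/f.png

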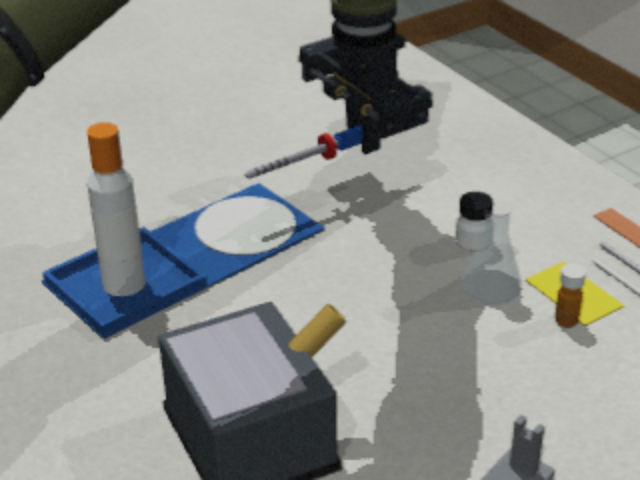

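The bottle stands in the bay, and the flask, vial and jar stand where they were. The rod is level with its tip at (248,175), above the disc and about 8 mm from its centre. I'll hand in once the joints are still.

```bash
python3 - <<'E'
from plant import r
import numpy as np
v=np.abs(r.get_state()["qd"]).max();print(v)
for _ in range(10): r.snapshot("side")
v=np.abs(r.get_state()["qd"]).max();print(v)
if v<.02: print(r.finish_job())
E
```

```text
0.001463236409297622
0.001809047792732926
the job is handed in; nothing more can be done
None
```

I handed the job in with the bottle standing in the bay and the rod seated to its collar in the tube, held there and drawn out. The rod is held level and still, tip about 7 cm above the disc and 8 mm off its centre; the judge's verdict was not shown.

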